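Latch the gate of the bottle's safekeeping bay

TASK

Two small bench bays stand with their gates ajar. Close the gate of the bay that holds the brown bottle: lift its latch bar by the red knob over the striker lip, bring the gate fully shut, and let the bar drop right down into the catch. Do not move the bottle, and leave the other bay's gate as it is.

Things in the scene. Friction and masses are not known exactly. Their poses are not given: they have to be found in the camera images.
- bay_a_knob (a point): Centre of the red ball knob (26 mm dia., on a 10 mm stem) on the steel latch bar of the bay with the brown bottle; bar down, it is 130 mm above the worktop. The bar (7 thick, 14 high) is pivoted level on the outer face of the blue gate: the knob is then 96 mm from the pivot towards the free end and 45 mm above it. Bar, gate and catch all stay below 102 mm. The point turns with gate and bar.
- bay_a_hinge (a point): Point on that gate's vertical hinge line, 85 mm above the worktop, fixed to the unmoving bay. Its x axis points into the bay, square to the shut gate (-x is outside, towards the robot); the shut gate runs from here along -y; z up. Gate shut and bar down, in this frame the knob is at (-13, -126, 45) mm; the bar's pivot is at (-13, -30, 0) mm and swings with the gate.
- bay_a_catch (a point): Middle of the floor of that bay's catch, a U-shaped steel keeper (18 mm long along the bar) on the post past the gate's free end, 75 mm above the worktop; axes as the hinge's. The shut bar lies 3 mm over it. The striker lip (7 mm thick, top 97 mm above the worktop) stands 18 mm outwards (-x), a rear wall 13 mm inwards; the bar drops in between them.
- bay_a_gate (a joint): Opening of that gate (rad): 0 shut against its stop, positive swung outwards (clockwise from above about the hinge on its +y side). Starts at 0.32 to 0.52; stays where it is left, turned by under 1 N at the knob. Latched, it still has play up to 0.09. With the bar down it stops against the striker lip at about 0.17.
- bay_a_bar (a joint): Lift of that latch bar (rad): 0 level (down, also when down in the catch), positive with the free end raised, at most 0.8; starts at 0. About 1 N up at the knob lifts it; let go, it falls by its weight. Down, its lower edge is 19 mm below the lip's top; from 0.16 up it passes over the lip. Lying on the lip it reads about 0.13.
- bottle_center (a point): Centre, half-way up, of the brown bottle with white cap (48 mm dia., 100 mm tall, upright, loose) inside the bay to be latched.
- bay_b_knob (a point): Centre of the red knob on the latch bar of the other, identical bay, which holds a white tub with a blue lid; its gate also stands ajar and stays so.

How it is judged:
By the outcome, as a careful person would: the job done as asked, in the order asked, and still so for the second after the job is handed in, with the robot touching nothing.
It also fails if it takes over 32 s, if anything falls off the work surface, if the arm or the gripper's body presses on something with over 40 N, if the wrist force passes 120 N, or if a joint passes its speed limit or range.

ROBOT

A 6-joint arm with a two-finger parallel gripper is mounted at the origin on a cart in front of the work surface, level with it; the furniture and walls round the work are solid. World frame = base frame: x ahead of the robot, y to its left, z up, the work surface at z = 0. Lengths are in m, angles in degrees, forces in N, time in s.
With the tool pointing down it reaches from about 0.15 to 0.775 m from the base axis. Payload 6.1 kg.
Tool frame: the origin (TCP) lies midway between the tips of the shut fingers; the grasp point (between the pads) lies 19 mm behind it; y points along the fingers, z is the direction in which the jaws open and shut, and the axes are right-handed (so a half turn about y gives the same grasp; the last joint's range is limited). The gripper opens to 85 mm and grips with 20 to 120 N. Pads are 22 mm wide; open, the fingers measure 114 mm over their backs; the gripper's body (76 mm by 85 mm) begins 54 mm behind the grasp point. The pads swing forward as they close: fully open they stand 13 mm farther back than shut.
Start: joints at [-71.448, 7.208, -2.269, 80.523, 0, 90], TCP at [0.167, -0.498, 0.231] pointing down, gripper open.
Joint ranges: [-155.77, 155.77], [-54.66, 111.73], [-72.52, 77.12], [-102.08, 115.82], [-83.92, 84.16], [-180, 180]. Speed limits (degrees/s): [136.94, 136.94, 172.46, 180, 180, 180].

INTERFACE

Orientations are given as [roll, pitch, yaw] about the fixed x, y, z axes, in that order (R = Rz(yaw) Ry(pitch) Rx(roll)).
In Python, from station import * gives the robot as it stands. The module is installed in compiled form; this text tells all that it offers.
- The arm moves only by the tool drive_tool, never from a script. Its argument "increments" is a list of rows, each a list of 7 numbers: the turn, a rotation vector about the tool's x, y, z in rad, then the shift along the tool's x, y, z in cm, then the finger opening in cm, from 0 to 8.54. In form: [[rx, ry, rz, x, y, z, gripper], ...]. A call has 1 to 20 rows; each row is the pose to reach, as a shift and turn from the pose commanded when the call began, along the tool's axes at that moment; what a row does not reach only later rows make up. A row lasts 1/10 s, in which the tool goes at most 50 mm and 8.59 degrees, less where a joint would pass 70% of its speed; a pose out of reach is approached as far as the arm can. A call with a gripper value outside its range is refused whole. The fingers move at their own pace and stop on an object; "force" is the grip in N (left out, the last holds). Time passes only in rows, so rows that repeat a pose let the fingers close. It gives the time, the measured TCP pose, the force and the opening at its end, in the units of the state.
- sense(): the state, without advancing time (a new reading comes with each control period).
- read_camera(name): name is "side" or "top" or "wrist"; returns a dict with "img" (420x560x3 uint8, red, green, blue), "z_map" (420x560 float32, m along the optical axis (not along the pixel's ray), 0 where there is no reading), "mtx" (3x3 intrinsics, pixels), "world_from_camera" (4x4, takes a point from camera to world coordinates). Camera axes: x right, y down, z forward; pixel columns grow to the right and rows downward; lengths in m; the calibration is good to about 2 mm. A picture is of the moment at which its call begins.
- job_done(): hands the job in, once; it reports no verdict.
The state is a dict: "time_s": time; "joint_positions": joint angles; "joint_velocities": joint speeds; "tau": joint torques, N m; "tcp_pos": TCP position; "orientation": TCP orientation; "ft_force": force on the tool from outside, world axes, zero at the start; "torque": the same for the moment, N m; "gripper_width": opening from 0.0 (shut) to 1.0 (fully open).
Only numpy, scipy, OpenCV 4.12 (cv2) and the standard library are available. Lean on these libraries where they do the work, as an engineer would, in place of code of your own. Each camera call takes 0.05 s, during which the arm holds its last target.

## Working session

There is one attempt and no reset: what is moved stays moved. The work goes in short steps, Python scripts to look and compute and a tool call to move; the robot and the scene stay as the last step left them, time stands still between calls to the robot, and variables do not carry over. Pictures are saved under pics/ and viewed, and the job is handed in when it is done.

Besides the shell and the picture viewer there is one more tool, called after "Call:" as name(argument=value, ...), one argument or row to a line, values as JSON. drive_tool: Moves the arm, as the interface text tells. Its arguments: {"type":"object","properties":{"increments":{"type":"array"},"force":{"type":"number"}},"required":["increments"]}

```bash
mkdir -p pics
python3 - <<'E'
from station import *
import cv2,numpy as np,pickle
print(sense())
for n in ["side","top","wrist"]:
    d=read_camera(n); pickle.dump(d,open(f"pics/{n}0.pkl","wb"))
    cv2.imwrite(f"pics/{n}0.png",d["img"][:,:,::-1]); print(n,d["mtx"].tolist(),d["world_from_camera"].round(3).tolist())
E
```

```text
{'time_s': 0.0, 'joint_positions': array([-7.14487601e+01,  7.24030982e+00, -2.32590206e+00,  8.05239486e+01,
        2.86912436e-04,  9.00010124e+01]), 'joint_velocities': array([-0.02030076,  0.01556526,  0.03270214,  0.02196277,  0.01935339,
        0.08920007]), 'tau': array([ 4.86729859e-04, -4.35915005e+01,  3.52925491e+01,  1.70956599e-02,
       -2.32516436e-05,  1.90651667e-05]), 'tcp_pos': array([ 0.16690205, -0.49733446,  0.23054128]), 'orientation': array([-9.00901604e+01,  2.85319049e-04, -1.61449773e+02]), 'ft_force': array([0.3791057 , 0.73273023, 0.25923419]), 'torque': array([ 0.02121797, -0.02387923,  0.00152507]), 'gripper_width': 0.9947302708622312}
side [[416.8888027247153, 0.0, 275.48144230530403], [0.0, 416.8888027247153, 209.78648614378352], [0.0, 0.0, 1.0]] [[0.975, -0.128, 0.183, 0.381], [-0.224, -0.553, 0.802, -0.517], [-0.001, -0.823, -0.568, 0.587], [0.0, 0.0, 0.0, 1.0]]
top [[522.673547713209, 0.0, 274.77119662985507], [0.0, 522.673547713209, 214.62546676271361], [0.0, 0.0, 1.0]] [[-0.021, -0.979, 0.202, 0.31], [-1.0, 0.02, -0.006, 0.172], [0.002, -0.202, -0.979, 1.352], [0.0, 0.0, 0.0, 1.0]]
wrist [[335.10780978022024, 0.0, 278.35039409276396], [0.0, 335.10780978022024, 207.3868974472094], [0.0, 0.0, 1.0]] [[0.317, -0.899, -0.303, 0.246], [-0.948, -0.301, -0.1, -0.473], [-0.002, 0.319, -0.948, 0.374], [0.0, 0.0, 0.0, 1.0]]
```

View pics/side0.png

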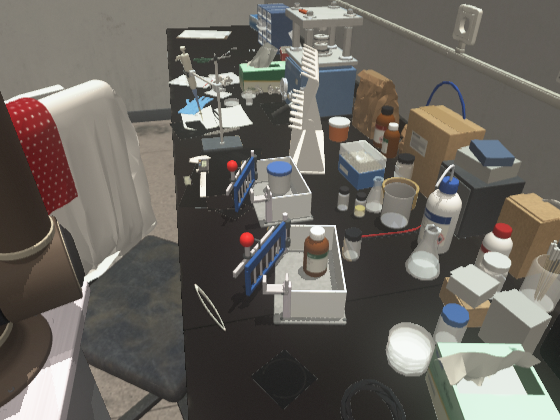

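View pics/top0.png

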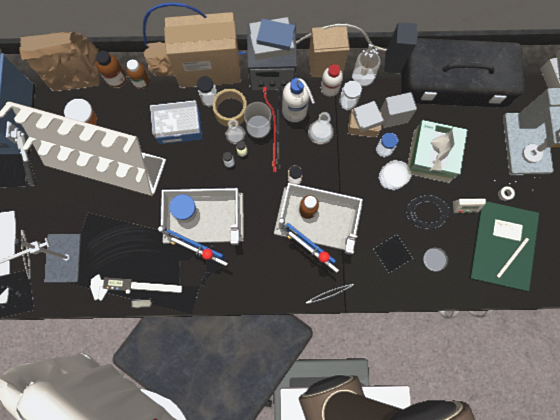

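The bay with the brown bottle is the right-hand one. In the top view its knob is at about (324,257) and its bottle at (309,205). In the side view the knob is at about (247,240) and the catch at about (280,288).

```bash
cat > h.py <<'E'
import numpy as np,cv2,pickle
def world(d,u,v,z=None,Z=None):
    K=d["mtx"];T=d["world_from_camera"]
    r=np.array([(u-K[0,2])/K[0,0],(v-K[1,2])/K[1,1],1])
    if Z is not None: # intersect world height Z
        w=T[:3,:3]@r; return T[:3,3]+w*(Z-T[2,3])/w[2]
    if z is None: z=d["z_map"][int(round(v)),int(round(u))]
    return T[:3,:3]@(r*z)+T[:3,3]
def proj(d,p):
    T=d["world_from_camera"];c=T[:3,:3].T@(np.array(p)-T[:3,3]);q=d["mtx"]@c;return q[:2]/q[2]
def red(d,box):
    x0,x1,y0,y1=box;i=d["img"].astype(int);m=(i[...,0]>130)&(i[...,1]<60)&(i[...,2]<60)
    mm=np.zeros_like(m);mm[y0:y1,x0:x1]=m[y0:y1,x0:x1];v,u=np.nonzero(mm);return (u.min()+u.max())/2,(v.min()+v.max())/2,len(u),u.max()-u.min()+1,v.max()-v.min()+1
def tri(ds,uv):
    A=[];b=[]
    for d,(u,v) in zip(ds,uv):
        o=d["world_from_camera"][:3,3];r=world(d,u,v,z=1.)-o;r/=np.linalg.norm(r);P=np.eye(3)-np.outer(r,r);A.append(P);b.append(P@o)
    return np.linalg.lstsq(np.vstack(A),np.hstack(b),rcond=None)[0]
def crop(d,box,f,name):
    x0,x1,y0,y1=box;cv2.imwrite(name,cv2.resize(d["img"][y0:y1,x0:x1,::-1],None,fx=f,fy=f,interpolation=cv2.INTER_CUBIC))
E
python3 - <<'E'
from h import *
s=pickle.load(open("pics/side0.pkl","rb"));t=pickle.load(open("pics/top0.pkl","rb"))
a=red(s,(235,262,228,255));b=red(t,(312,336,245,268));print(a,b)
print(world(t,*b[:2],Z=.13),world(s,*a[:2],Z=.13),tri([s,t],[a[:2],b[:2]]))
crop(t,(260,380,170,280),6,"pics/ct.png");crop(s,(225,365,215,335),5,"pics/cs.png")
E
```

```text
(np.float64(246.5), np.float64(238.0), 96, np.int64(14), np.int64(13)) (np.float64(323.5), np.float64(256.0), 33, np.int64(10), np.int64(11))
[0.4595692  0.05189532 0.13      ] [0.45991288 0.05508543 0.13      ] [0.45939358 0.0521222  0.13235693]
```

View pics/ct.png

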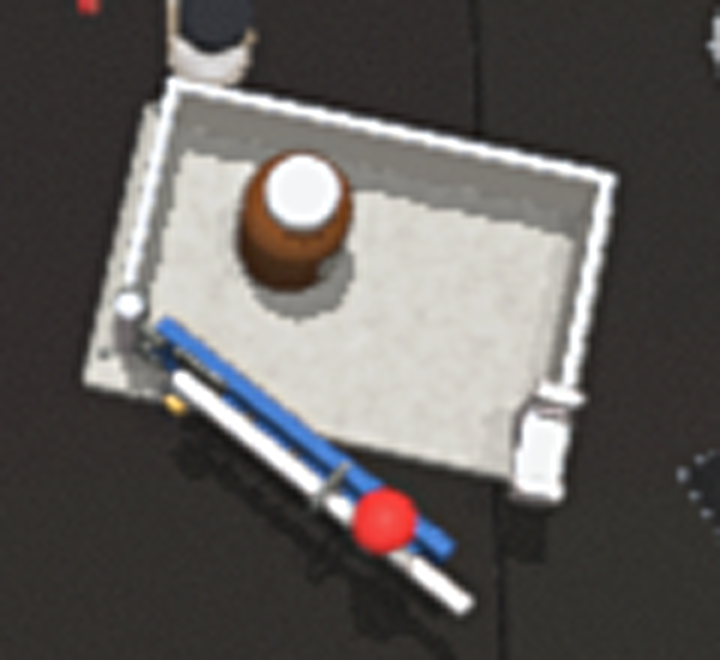

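View pics/cs.png

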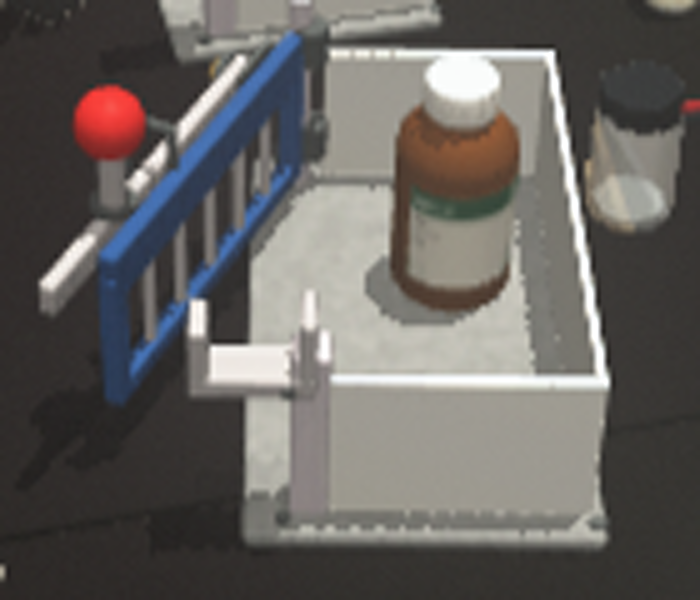

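Both crops show the brown bottle inside, the gate open, the knob at top crop (385,520), the hinge post top at (130,300), and the keeper running from (560,395) to (540,500) with its lip on the outer side.

Run:
```python
from h import *
s=pickle.load(open("pics/side0.pkl","rb"));t=pickle.load(open("pics/top0.pkl","rb"))
T=lambda x,y,**k:world(t,260+(x+.5)/6-.5,170+(y+.5)/6-.5,**k)
S=lambda x,y,**k:world(s,225+(x+.5)/5-.5,215+(y+.5)/5-.5,**k)
a,b=T(172,85),T(612,178);print("back wall top",a,b)
zw=.5*(a[2]+b[2])
a,b=T(172,87,Z=zw),T(612,180,Z=zw);d=a-b;yaw1=np.arctan2(-d[0],d[1]);print("yaw",np.degrees(yaw1))
a,b=T(88,380,Z=.005),T(515,480,Z=.005);d=a-b;print("front yaw",np.degrees(np.arctan2(-d[0],d[1])))
a,b=S(560,50),S(605,380);print("side back wall",a,b)
zz=.5*(a[2]+b[2]);a,b=S(552,52,Z=zz),S(604,380,Z=zz);d=a-b;print(np.degrees(np.arctan2(-d[0],d[1])))
a,b=T(178,378,Z=.092),T(465,602,Z=.092);d=a-b;yg=np.arctan2(-d[0],d[1]);print("bar yaw",np.degrees(yg))
a,b=T(165,325),T(450,545);print("gate top",a,b);a,b=T(165,325,Z=.1),T(450,545,Z=.1);d=a-b;print(np.degrees(np.arctan2(-d[0],d[1])))
print("hinge top",T(130,300),"lip",T(540,497),T(540,450),T(565,398), "cap",T(300,190))
print("side: hinge",S(315,50),"lip top",S(197,303),"floor",S(240,362),"rear",S(310,295))
```

```text
back wall top [0.65179994 0.12819288 0.07307431] [0.30950771 0.17233065 1.3517285 ]
yaw -13.478781093564658
front yaw -14.511147440284299
side back wall [0.69647518 0.21739584 0.0021204 ] [ 0.60948618 -0.05196106  0.07256368]
-14.21844417354155
bar yaw -39.64006910973877
gate top [0.54403872 0.13454607 0.09951234] [0.46312359 0.01112012 0.002857  ]
-39.408622861631315
hinge top [0.55387359 0.14860093 0.10358586] lip [ 0.47092182 -0.01458262  0.09788721] [ 0.4934161  -0.01909326  0.07407988] [ 0.5102396  -0.02593504  0.10272251] cap [0.59814431 0.07813662 0.10409582]
side: hinge [0.55630158 0.13808691 0.08304472] lip top [ 0.47723084 -0.01069036  0.09813498] floor [ 0.49031668 -0.01791327  0.07461176] rear [ 0.51467742 -0.01745362  0.10007666]
```

```bash
cat >> h.py <<'E'
from scipy.spatial.transform import Rotation as Rot
def goto(p,jaw,s=None):
    """print increment to put TCP at p, tool down, jaw axis at world angle jaw deg"""
    if s is None:
        from station import sense; s=sense()
    R0=Rot.from_euler('xyz',s["orientation"],degrees=True)
    R1=Rot.from_euler('xyz',[-90,0,jaw-90],degrees=True)
    d=R0.inv().apply(np.array(p)-s["tcp_pos"])*100
    r=(R0.inv()*R1).as_rotvec(); print("inc",r.round(3),d.round(2))
E
python3 - <<'E'
from h import *
goto([.4594,.0525,.20],-39.5)
E
```

```text
inc [ 0.001 -0.558 -0.   ] [-45.22   3.12 -42.82]
```

Call:
drive_tool(
  increments=[
    [0, -0.06, 0, -3.5, 0.2, -3.3, 8.5],
    [0, -0.12, 0, -7, 0.4, -6.6, 8.5],
    [0, -0.18, 0, -10.5, 0.7, -9.9, 8.5],
    [0, -0.24, 0, -14, 1, -13.2, 8.5],
    [0, -0.3, 0, -17.5, 1.2, -16.5, 8.5],
    [0, -0.34, 0, -21, 1.4, -19.8, 8.5],
    [0, -0.38, 0, -24.5, 1.7, -23.2, 8.5],
    [0, -0.42, 0, -28, 2, -26.5, 8.5],
    [0, -0.46, 0, -31.5, 2.2, -29.8, 8.5],
    [0, -0.5, 0, -35, 2.5, -33.1, 8.5],
    [0, -0.53, 0, -38.5, 2.8, -36.4, 8.5],
    [0, -0.55, 0, -42, 3, -39.7, 8.5],
    [0, -0.558, 0, -45.2, 3.1, -42.8, 8.5],
    [0, -0.558, 0, -45.2, 3.1, -42.8, 8.5],
    [0, -0.558, 0, -45.2, 3.1, -42.8, 8.5],
    [0, -0.558, 0, -45.2, 3.1, -42.8, 8.5],
  ],
)

```text
time_s: 1.75
tcp_pos: [0.4589, 0.0513, 0.2002]
orientation: [-90.0, -0.0, -129.5]
ft_force: [-0.1, 0.4, 0.2]
gripper_width: 0.997
```

Run:
```python
from station import *
from h import *
for n in ["side","wrist"]:
    d=read_camera(n); pickle.dump(d,open(f"pics/{n}1.pkl","wb"));cv2.imwrite(f"pics/{n}1.png",d["img"][:,:,::-1])
s=sense();print(s["time_s"],s["tcp_pos"],s["orientation"],s["joint_positions"].round(1))
```

```text
1.85 [0.45894671 0.05083287 0.20044078] [-8.99911341e+01 -2.81067859e-03 -1.29578740e+02] [  6.3   0.5 -13.4  76.1  -0.  135.9]
```

View pics/wrist1.png

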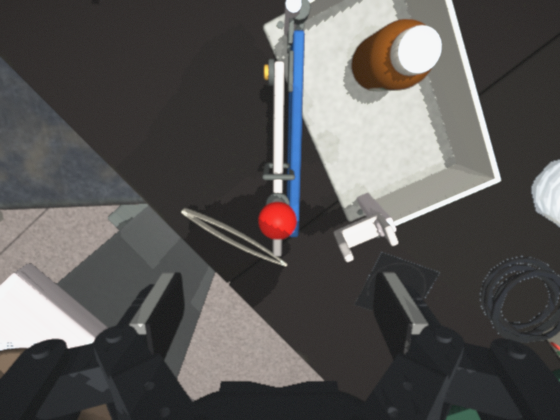

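View pics/side1.png

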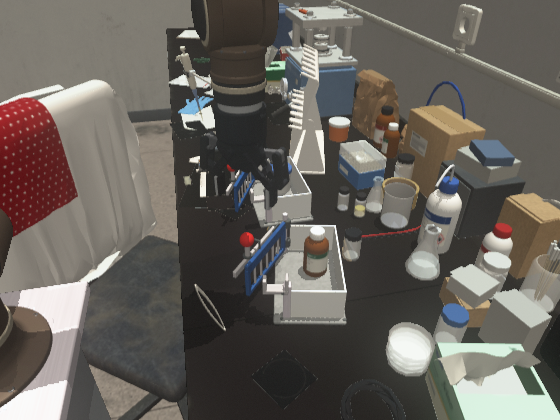

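The wrist view shows the knob at (278,221), centred between the jaws. The bar is vertical in the image, so the jaw axis is square to it.

Run:
```python
from h import *
w=pickle.load(open("pics/wrist1.pkl","rb"));t=pickle.load(open("pics/top0.pkl","rb"));s=pickle.load(open("pics/side1.pkl","rb"))
a=red(w,(255,305,195,245));b=(323.5,256.);c=red(s,(235,262,228,255));print(a,c)
k=world(w,*a[:2],Z=.13);print(k, tri([w,t,s],[a[:2],b,c[:2]]))
for n,uv,z in [("lip",(345,252),.097),("rear",(377,203),.10),("post hinge top",(295,8),.1036),("floor",(365,231),.075)]:
    print(n,world(w,*uv,z=None),world(w,*uv,Z=z))
a1=world(w,279,65,Z=.092);b1=world(w,278,250,Z=.092);d=a1-b1;print("bar yaw",np.degrees(np.arctan2(-d[0],d[1])))
# back wall and side wall directions
p,q=world(w,447,2,Z=.073),world(w,498,180,Z=.073);d=p-q;print("bay yaw",np.degrees(np.arctan2(-d[0],d[1])))
goto([k[0],k[1],.112],-39.5)
```

```text
(np.float64(277.0), np.float64(220.0), 970, np.int64(37), np.int64(37)) (np.float64(246.5), np.float64(238.0), 129, np.int64(14), np.int64(13))
[0.45972864 0.05097506 0.13      ] [0.45969029 0.05193205 0.1322989 ]
lip [ 0.47643836 -0.01521976  0.09692956] [ 0.47644853 -0.01518317  0.097     ]
rear [ 0.52180838 -0.02017047  0.04509244] [0.52001058 0.00430054 0.1       ]
post hinge top [0.5527607  0.14560013 0.10493784] [0.55298916 0.14578431 0.1036    ]
floor [ 0.49843736 -0.02131415  0.07509659] [ 0.49843246 -0.02136242  0.075     ]
bar yaw -39.913393768133105
bay yaw -13.586096642215296
inc [-0.    -0.001  0.   ] [-0.06  8.84  0.05]
```

Call:
drive_tool(
  increments=[
    [0, 0, 0, -0.05, 3, 0.05, 8.5],
    [0, 0, 0, -0.05, 6, 0.05, 7],
    [0, 0, 0, -0.05, 8.8, 0.05, 6],
    [0, 0, 0, -0.05, 8.8, 0.05, 5],
    [0, 0, 0, -0.05, 8.8, 0.05, 3],
    [0, 0, 0, -0.05, 8.8, 0.05, 2],
    [0, 0, 0, -0.05, 8.8, 0.05, 1.5],
    [0, 0, 0, -0.05, 8.8, 0.05, 1.5],
    [0, 0, 0, -0.05, 8.8, 0.05, 1.5],
    [0, 0, 0, -0.05, 8.8, 0.05, 1.5],
  ],
  force=30,
)

```text
time_s: 2.85
tcp_pos: [0.4607, 0.0515, 0.1139]
orientation: [-89.9, 0.0, -129.5]
ft_force: [-3.4, -3.3, 7.7]
gripper_width: 0.277
```

Run:
```python
from station import *
from h import *
for n in ["side","wrist"]:
    d=read_camera(n); pickle.dump(d,open(f"pics/{n}2.pkl","wb"));cv2.imwrite(f"pics/{n}2.png",d["img"][:,:,::-1])
    if n=="side": crop(d,(205,365,195,335),5,"pics/cs2.png")
s=sense();print(s)
```

```text
{'time_s': 2.95, 'joint_positions': array([ 6.42502234e+00,  2.09615309e+00, -2.26925999e+01,  6.50806585e+01,
       -7.46611574e-02,  1.35920989e+02]), 'joint_velocities': array([ 0.07027085, -0.04715372,  0.01414782,  0.04485445,  0.02870285,
        0.07137033]), 'tau': array([  1.56341448, -33.44266176,  32.72289634,  -1.29229154,
         0.88294264,  -0.06178749]), 'tcp_pos': array([0.46078752, 0.05150188, 0.11394228]), 'orientation': array([-8.98555210e+01,  4.18743714e-02, -1.29495999e+02]), 'ft_force': array([-1.84580126, -2.22501354,  6.06731882]), 'torque': array([-0.68266792,  0.50334159, -0.03787313]), 'gripper_width': 0.27819272288923}
```

View pics/cs2.png

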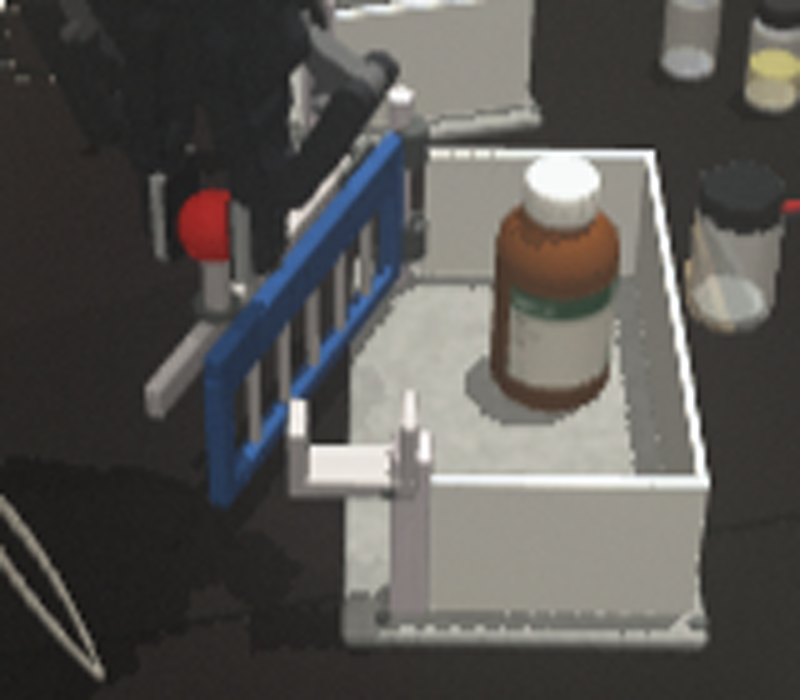

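View pics/wrist2.png

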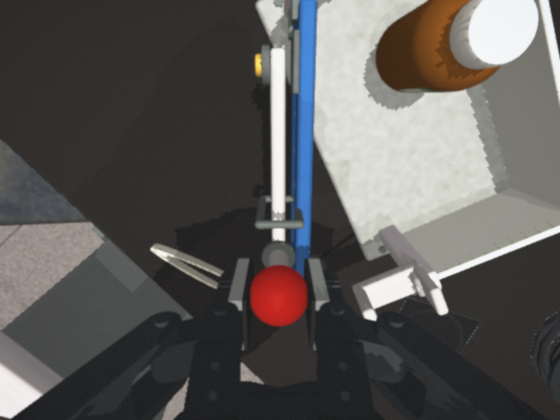

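```bash
cat >> h.py <<'E'
BY=-14.0
K0=np.array([.4597,.0515,.130]);Q0=np.radians(25.7)
def knob_rel(q,b):
    a=np.arctan2(45,96)+b;r=np.hypot(45,96)/1000
    return Rot.from_euler('z',BY-np.degrees(q),degrees=True).apply([-.013,-.030-r*np.cos(a),r*np.sin(a)])
H=K0-knob_rel(Q0,0)
def knob(q,b): return H+knob_rel(q,b)
E
python3 - <<'E'
from h import *
print(H,knob(0,0))
R0=Rot.from_euler('xyz',[-90,0,-129.5],degrees=True)
print("lift")
for b in [.05,.1,.15,.2,.25,.3,.35]: print(b,(R0.inv().apply(knob(Q0,b)-knob(Q0,0))*100).round(2))
print("swing")
for q in [.4,.35,.3,.25,.2,.15,.1,.05,0,-.01]: print(q,"ry",round(-(Q0-q),3),(R0.inv().apply(knob(q,.3)-knob(Q0,0))*100).round(2))
E
```

```text
[0.55018694 0.14014036 0.085     ] [0.50709094 0.02102809 0.13      ]
lift
0.05 [-0.24 -0.47  0.  ]
0.1 [-0.5  -0.94  0.  ]
0.15 [-0.78 -1.38  0.  ]
0.2 [-1.09 -1.82  0.  ]
0.25 [-1.41 -2.24  0.  ]
0.3 [-1.76 -2.64  0.01]
0.35 [-2.13 -3.02  0.01]
swing
0.4 ry -0.049 [-1.71 -2.64  0.53]
0.35 ry -0.099 [-1.68 -2.64  1.08]
0.3 ry -0.149 [-1.68 -2.64  1.62]
0.25 ry -0.199 [-1.71 -2.64  2.17]
0.2 ry -0.249 [-1.76 -2.64  2.71]
0.15 ry -0.299 [-1.84 -2.64  3.25]
0.1 ry -0.349 [-1.95 -2.64  3.79]
0.05 ry -0.399 [-2.09 -2.64  4.32]
0 ry -0.449 [-2.25 -2.64  4.84]
-0.01 ry -0.459 [-2.29 -2.64  4.94]
```

Call:
drive_tool(
  increments=[
    [0, 0, 0, -0.24, -0.47, 0, 1.5],
    [0, 0, 0, -0.5, -0.94, 0, 1.5],
    [0, 0, 0, -0.78, -1.38, 0, 1.5],
    [0, 0, 0, -1.09, -1.82, 0, 1.5],
    [0, 0, 0, -1.41, -2.24, 0, 1.5],
    [0, 0, 0, -1.76, -2.64, 0, 1.5],
    [0, 0, 0, -1.76, -2.64, 0, 1.5],
  ],
)

```text
time_s: 3.65
tcp_pos: [0.4719, 0.0662, 0.1392]
orientation: [-90.0, 0.1, -129.4]
ft_force: [-1.4, -0.9, -1.1]
gripper_width: 0.282
```

Run:
```python
from station import *
from h import *
d=read_camera("side"); crop(d,(205,365,195,335),5,"pics/cs3.png")
s=sense();print(s["tcp_pos"],s["ft_force"],s["torque"],s["gripper_width"])
```

```text
[0.47167043 0.06597246 0.13886118] [-0.03400434 -0.55843023 -2.99576566] [-0.16383232  0.09344592  0.00209   ] 0.28152849509830913
```

View pics/cs3.png

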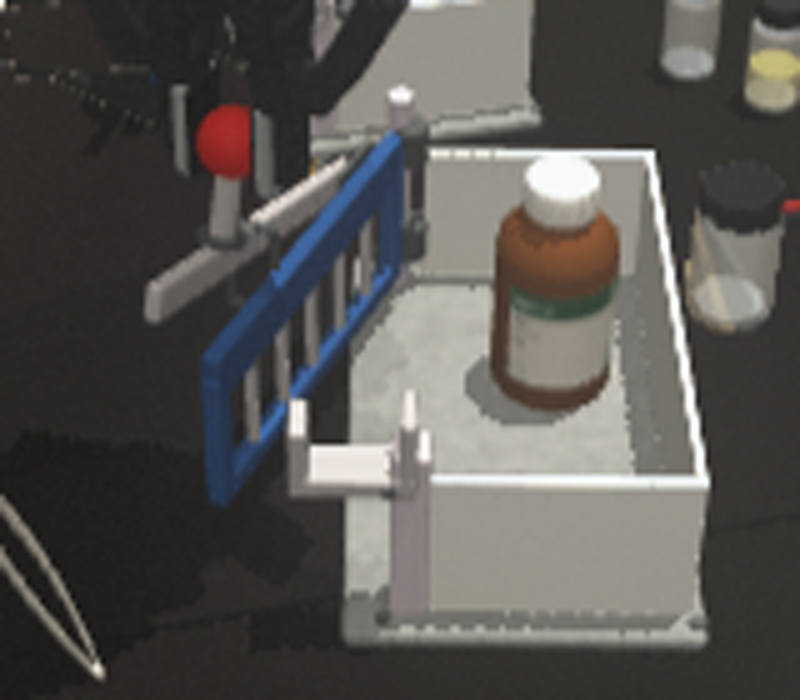

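The bar is clearly raised: the knob in the crop is up from (215,225) to (228,140), and the gripper still holds it. Next I swing the gate shut.

Call:
drive_tool(
  increments=[
    [0, -0.05, 0, 0.05, 0, 0.53, 1.5],
    [0, -0.1, 0, 0.08, 0, 1.08, 1.5],
    [0, -0.15, 0, 0.08, 0, 1.62, 1.5],
    [0, -0.2, 0, 0.05, 0, 2.17, 1.5],
    [0, -0.25, 0, 0, 0, 2.71, 1.5],
    [0, -0.3, 0, -0.08, 0, 3.25, 1.5],
    [0, -0.35, 0, -0.19, 0, 3.79, 1.5],
    [0, -0.4, 0, -0.33, 0, 4.32, 1.5],
    [0, -0.43, 0, -0.43, 0, 4.63, 1.5],
    [0, -0.45, 0, -0.49, 0, 4.84, 1.5],
    [0, -0.45, 0, -0.49, 0, 4.84, 1.5],
    [0, -0.45, 0, -0.49, 0, 4.84, 1.5],
  ],
)

```text
time_s: 4.9
tcp_pos: [0.5117, 0.0388, 0.1385]
orientation: [-90.0, 0.0, -103.7]
ft_force: [0.6, 0.5, -3.4]
gripper_width: 0.279
```

Run:
```python
from station import *
from h import *
d=read_camera("side"); crop(d,(205,365,195,335),5,"pics/cs4.png")
d=read_camera("wrist");cv2.imwrite("pics/w4.png",d["img"][:,:,::-1])
s=sense();print(s["time_s"],s["tcp_pos"],s["ft_force"],s["torque"],s["gripper_width"]);print(knob(0,.3))
```

```text
5.0 [0.51169448 0.03887087 0.13857372] [ 0.03501526  1.63887535 -3.03705803] [ 0.22198337 -0.00836944  0.02078398] 0.2820833206944643
[0.5113454  0.03809181 0.15636008]
```

View pics/cs4.png

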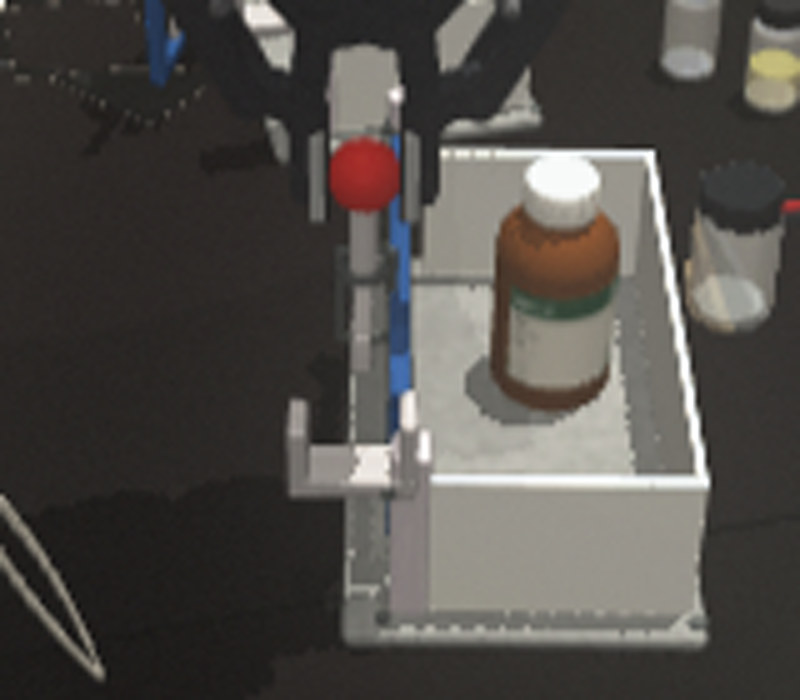

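View pics/w4.png

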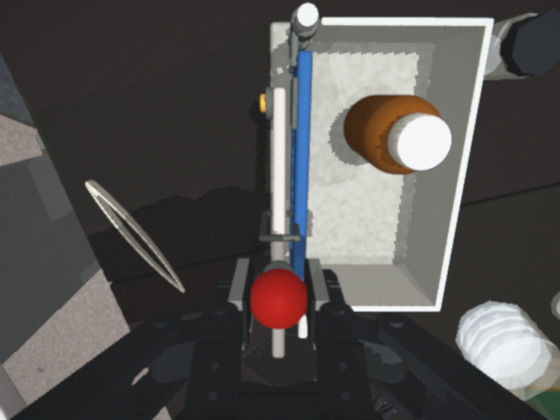

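The gate is almost shut and the bar sits above the keeper opening. I'll ease it onto the stop and watch the force.

Call:
drive_tool(
  increments=[
    [0, 0, 0, 0, 0, 0.1, 1.5],
    [0, 0, 0, 0, 0, 0.2, 1.5],
    [0, 0, 0, 0, 0, 0.2, 1.5],
  ],
)

```text
time_s: 5.3
tcp_pos: [0.5118, 0.0383, 0.138]
orientation: [-90.2, -0.0, -103.7]
ft_force: [-6.6, 1.9, -2.3]
gripper_width: 0.277
```

The gate met its stop: force went to 6.6 N outward with no further travel. Now I lower the bar along its arc.

Call:
drive_tool(
  increments=[
    [0, 0, 0, 0.35, 0.4, -0.05, 1.5],
    [0, 0, 0, 0.67, 0.82, -0.05, 1.5],
    [0, 0, 0, 0.98, 1.26, -0.05, 1.5],
    [0, 0, 0, 1.26, 1.7, -0.05, 1.5],
    [0, 0, 0, 1.52, 2.17, -0.05, 1.5],
    [0, 0, 0, 1.7, 2.5, -0.05, 1.5],
    [0, 0, 0, 1.76, 2.62, -0.05, 1.5],
    [0, 0, 0, 1.76, 2.62, -0.05, 1.5],
  ],
)

```text
time_s: 6.1
tcp_pos: [0.508, 0.0222, 0.1139]
orientation: [-90.1, 0.2, -103.7]
ft_force: [-8.5, 5.2, 8.9]
gripper_width: 0.281
```

Run:
```python
from station import *
from h import *
d=read_camera("side"); crop(d,(205,365,195,335),5,"pics/cs5.png")
s=sense();print(s["time_s"],s["tcp_pos"],s["ft_force"],s["torque"],s["gripper_width"]);print(knob(0,0))
```

```text
6.15 [0.50795919 0.02222698 0.11386957] [-8.44337994  4.16719344  8.93986227] [ 1.1677859   1.73065401 -0.09557422] 0.28224786820249936
[0.50709094 0.02102809 0.13      ]
```

View pics/cs5.png

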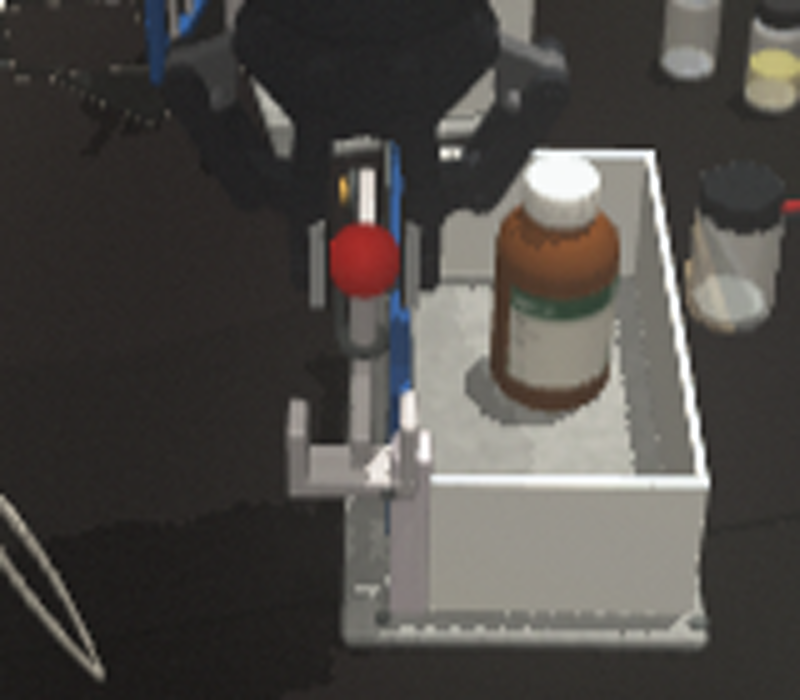

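The bar is down between the lip and the rear wall (crop about (362,445)), and its height matches the start. I'll relax the preload, then open and retreat.

Call:
drive_tool(
  increments=[
    [0, 0, 0, 0, -0.15, -0.1, 1.5],
    [0, 0, 0, 0, -0.15, -0.1, 3.5],
    [0, 0, 0, 0, -0.15, -0.1, 5],
    [0, 0, 0, 0, -0.15, -0.1, 6],
    [0, 0, 0, 0, -0.15, -0.1, 6],
    [0, 0, 0, 0, -0.15, -0.1, 6],
  ],
)

```text
time_s: 6.75
tcp_pos: [0.5082, 0.0212, 0.114]
orientation: [-90.0, -0.0, -103.7]
ft_force: [-0.8, 0.3, 0.1]
gripper_width: 0.704
```

Call:
drive_tool(
  increments=[
    [0, 0, 0, 0, -1, 0, 6],
    [0, 0, 0, 0, -3, 0, 6],
    [0, 0, 0, 0, -6, 0, 6],
    [0, 0, 0, 0, -10, 0, 6],
    [0, 0, 0, 0, -13, -4, 6],
    [0, 0, 0, 0, -15, -8, 6],
    [0, 0, 0, 0, -16, -12, 6],
    [0, 0, 0, 0, -16, -16, 6],
    [0, 0, 0, 0, -16, -18, 6],
    [0, 0, 0, 0, -16, -18, 6],
    [0, 0, 0, 0, -16, -18, 6],
  ],
)

```text
time_s: 7.85
tcp_pos: [0.3336, 0.064, 0.2748]
orientation: [-89.9, 0.0, -103.7]
ft_force: [0.1, 0.3, -0.1]
gripper_width: 0.7
```

Run:
```python
from station import *
from h import *
d=read_camera("side"); crop(d,(205,365,165,315),5,"pics/cs6.png");a=red(d,(255,300,215,270));pickle.dump(d,open("pics/side6.pkl","wb"))
t=read_camera("top");cv2.imwrite("pics/t6.png",t["img"][:,:,::-1]);crop(t,(260,380,170,280),6,"pics/ct6.png");b=red(t,(325,355,230,262))
print(a,b,tri([d,t],[a[:2],b[:2]]),knob(0,0))
for p in (knob(0,0),knob(.09,0),knob(0,.13)): print(proj(d,p),proj(t,p))
s=sense();print(s["time_s"],s["tcp_pos"],s["ft_force"])
```

```text
(np.float64(277.5), np.float64(246.5), 74, np.int64(14), np.int64(12)) (np.float64(336.0), np.float64(236.5), 34, np.int64(11), np.int64(10)) [0.50654104 0.02032274 0.12973613] [0.50709094 0.02102809 0.13      ]
[277.04587199 246.22696564] [335.73702459 235.76050092]
[270.49301062 245.52651664] [334.09237779 240.19707675]
[277.11574158 238.27905855] [333.56078875 234.30452311]
7.95 [0.33410252 0.06382522 0.2741361 ] [ 0.52033755  0.16301946 -0.07025517]
```

View pics/cs6.png

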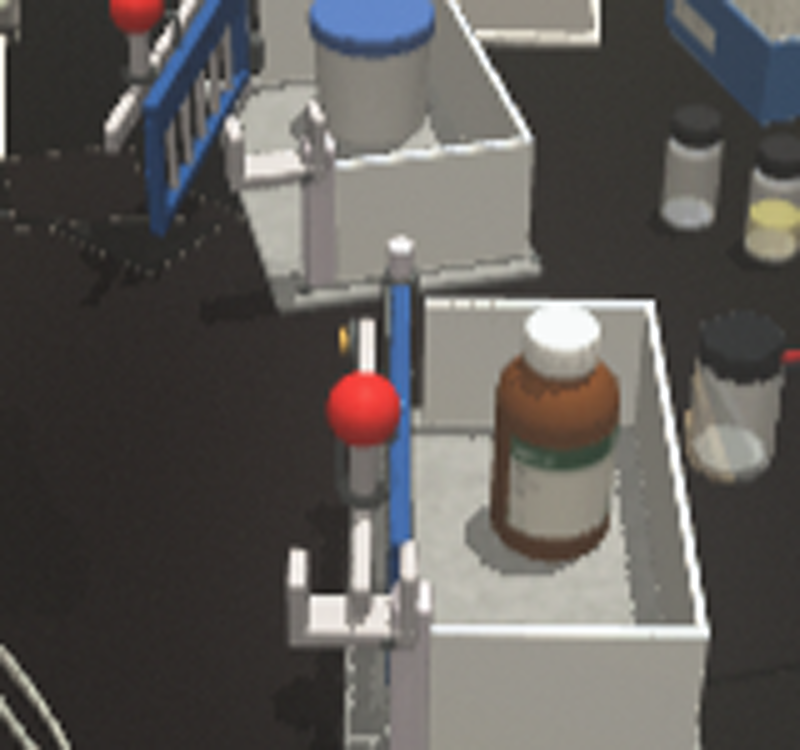

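View pics/ct6.png

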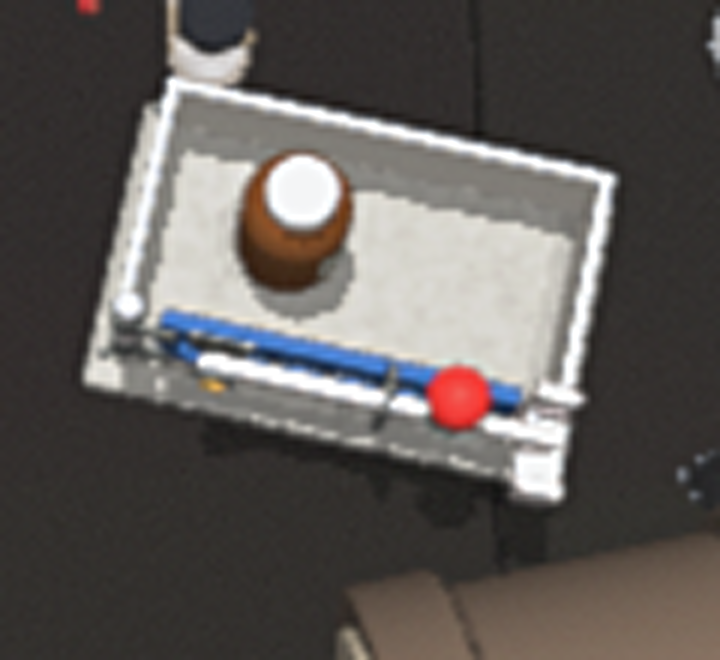

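The gate is shut and parallel to the bay, and the bar lies on the keeper floor at side crop (360,600). The knob is at z 0.130, so the bar is level. The bottle is where it was, and the other gate is still ajar.

Run:
```python
from station import *
from h import *
a=pickle.load(open("pics/side0.pkl","rb"));b=pickle.load(open("pics/side6.pkl","rb"))
print(red(a,(222,242,155,176)),red(b,(222,242,155,176)))
print(job_done())
```

```text
(np.float64(231.5), np.float64(164.5), 44, np.int64(10), np.int64(10)) (np.float64(231.5), np.float64(164.0), 48, np.int64(10), np.int64(9))
the job is handed in; nothing more can be done
None
```

The gate of the brown-bottle bay is shut and latched, and I handed the job in at about 8 s of the 32 s allowed. I gripped the red knob and lifted the bar about 0.3 rad. I then swung the gate onto its stop (about 7 N), lowered the bar into the catch, released it and backed the arm off.

Last checks, taken after the gripper let go:
- **Knob position:** it measured (0.507, 0.020, 0.130) m, within about 1 mm of where it should be with the gate shut and the bar down.
- **Latch:** the bar can be seen lying in the keeper between the lip and the rear wall.
- **Bottle:** it looks unmoved in both the top and side views.
- **Other bay:** its knob is within half a pixel of where it started in the side view, so its gate is still ajar.
- **Robot:** it was touching nothing, with a force reading near zero.

No check failed or disagreed.

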